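# Clear the casting table: sort cups, weights and wedge

## Task

Tidy up the small things left on the casting table: stand both measuring cups upright on the floor of the round tub, stand both steel weights upright on the floor of the square bin, and lay the wooden wedge flat, as it lies now, on the floor of the oblong tray. Nothing is stacked or leaning at the end, and the roll of tape and the little jar that stand among them stay where they are.

Things in the scene. Friction and masses are not known exactly. Their poses are not given: they have to be found in the camera images.
- cup_a: small white plastic measuring cup, open at the top, standing; 46 mm across the foot, 52 mm across the rim, 60 mm tall, wall 3 mm, 40 g. Origin at the centre of its underside, z up its axis; one of two alike
- cup_b: small white plastic measuring cup, open at the top, standing; 46 mm across the foot, 52 mm across the rim, 60 mm tall, wall 3 mm, 40 g. Origin at the centre of its underside, z up its axis; one of two alike
- weight_a: steel balance weight, standing: a plain cylinder 44 mm across and 30 mm tall with a small knob (20 mm across) on top, 46 mm tall in all, about 0.36 kg; grip it by the cylinder. Origin at the centre of its underside, z up its axis; one of two alike
- weight_b: steel balance weight, standing: a plain cylinder 44 mm across and 30 mm tall with a small knob (20 mm across) on top, 46 mm tall in all, about 0.36 kg; grip it by the cylinder. Origin at the centre of its underside, z up its axis; one of two alike
- wedge: wooden clamping wedge lying on its flat side, 90 mm long (x) and 28 mm wide (y), parallel upright sides; its top slopes from 26 mm high at the -x end to 8 mm at the +x end, 17 mm at the middle; 50 g. Origin at the centre of its underside, z up
- tub: low round blue plastic tub, fixed to the table; 160 mm across the rim, inside 142 mm across at the floor, floor 4 mm thick, rim 28 mm high. Origin at the centre of its underside, z up. Both cups fit side by side
- square_bin: low square grey plastic bin, fixed to the table; 132 x 132 mm outside, walls and floor 4 mm thick, 28 mm high. Origin at the centre of its underside, x and y along its sides, z up. Both weights fit side by side
- oblong_tray: low oblong grey plastic tray, fixed to the table; 165 mm (x) by 96 mm (y) outside, walls and floor 4 mm thick, 22 mm high. Origin at the centre of its underside, z up
- tape: roll of brown tape lying flat, 56 mm across, 38 mm hole, 24 mm tall; to be left alone. Origin at the centre of its underside
- jar: little closed amber jar, 48 mm across and 48 mm tall; to be left alone. Origin at the centre of its underside

How it is judged (in metres and radians):
At the end, for the whole second after the job is handed in: Cups on the tub floor (axis within 56 mm of its centre), weights on the square bin floor (within 46 mm of centre each way), wedge on the oblong tray floor (within 68 mm lengthwise, 40 mm across); all upright or flat within 0.15 rad, undersides under 11 mm above the container underside, at rest (horizontal distance between each of cup_a, cup_b and tub below 0.056 m and z of cup_a in the frame of tub between 0 and 0.011 m and linear speed of each of cup_a, cup_b, weight_a, weight_b, wedge below 0.02 m/s and angular speed of each of cup_a, cup_b, weight_a, weight_b, wedge below 0.2 rad/s and angle between each of cup_a, cup_b, weight_a, weight_b, wedge's own z axis and vertical below 0.15 rad and z of cup_b in the frame of tub between 0 and 0.011 m and x of weight_a in the frame of square_bin between -0.046 and 0.046 m and y of weight_a in the frame of square_bin between -0.046 and 0.046 m and z of weight_a in the frame of square_bin between 0 and 0.011 m and x of weight_b in the frame of square_bin between -0.046 and 0.046 m and y of weight_b in the frame of square_bin between -0.046 and 0.046 m and z of weight_b in the frame of square_bin between 0 and 0.011 m and x of wedge in the frame of oblong_tray between -0.068 and 0.068 m and y of wedge in the frame of oblong_tray between -0.04 and 0.04 m and z of wedge in the frame of oblong_tray between 0 and 0.011 m); the robot touches nothing.
It fails at once if the tape is pushed more than 30 mm from its place (distance of tape from where it was at the start of the episode above 0.03 m).
It fails at once if the jar is pushed more than 30 mm from its place (distance of jar from where it was at the start of the episode above 0.03 m).
It also fails if it takes over 128 s, if anything falls off the work surface, if the arm or the gripper's body presses on something with over 40 N, if the wrist force passes 120 N, or if a joint passes its speed limit or range.

## Robot

A 6-joint arm with a two-finger parallel gripper is mounted at the origin on the work surface. World frame = base frame: x ahead of the robot, y to its left, z up, the work surface at z = 0. Lengths are in mm, angles in rad, forces in N, time in s.
With the tool pointing down it reaches from about 275 to 825 mm from the base axis. Payload 5.2 kg.
Tool frame: the origin (TCP) lies at the very end of the fingers, on their centre line; the grasp point (between the pads) lies 19 mm behind it; z points along the fingers, y is the line along which they close (so a half turn about z gives the same grasp; the last joint's range is limited). The gripper opens to 93 mm and grips with 3 to 60 N. Pads are 15 mm wide; open, the fingers measure 128 mm over their backs; the gripper's body (75 mm by 188 mm) begins 65 mm behind the grasp point.
Start: joints at [-0.203, 0.259, 1.535, -0, 1.348, -0.203], TCP at [550.005, 0.023, 218.653] pointing down, gripper open.
Joint ranges: [-3.14, 3.14], [-0.91, 2.08], [0.19, 2.58], [-1.22, 4.36], [0.22, 2.71], [-3.12, 3.12]. Speed limits (rad/s): [2.57, 2.57, 3.14, 3.14, 3.14, 3.14].

## Interface

Orientations are given as a unit quaternion [x, y, z, w].
In Python, from plant import bot gives the robot as it stands.
- The arm moves only by the shell command python3 -m jog 'ROWS' [FORCE]. ROWS is a JSON object whose one key "steps" holds a list of rows, each a list of 5 numbers: the shift along the tool's x, y, z in cm, then the turn about the tool's z in degrees, then the opening, from -1 (shut) to 1 (fully open). In form: {"steps": [[x, y, z, spin, gripper], ...]}. A call has exactly 10 rows; each row is the pose to reach, as a shift and turn from the pose commanded when the call began, along the tool's axes at that moment; what a row does not reach only later rows make up. A row lasts 1/12 s, in which the tool goes at most 41.7 mm and 7.16 degrees, less where a joint would pass 70% of its speed; a pose out of reach is approached as far as the arm can. A call with a gripper value outside its range is refused whole. The fingers move at their own pace and stop on an object; FORCE is the grip in N (left out, the last holds). Time passes only in rows, so rows that repeat a pose let the fingers close, or fill a call up. It gives the time, the measured TCP pose, the force, the opening and the grip force at its end, in the units of the state.
- bot.get_obs(): the state, without advancing time (a new reading comes with each control period).
- bot.grab_frame(name): name is "scene" or "side" or "wrist"; returns (picture, depth): 420x560x3 uint8, blue, green, red; 420x560 float32, mm along the optical axis (not along the pixel's ray), 0 where there is no reading.
- bot.camera_params(name): a dict with "vertical_fov" (degrees; the focal length in pixels is half the picture's height over the tangent of half this angle, whatever the lens; pixels are square), "cx", "cy" (the principal point, pixels), "R" (3x3) and "t" (3): a world point X has camera coordinates R X + t. Camera axes: x right, y down, z forward; pixel columns grow to the right and rows downward; lengths in mm; the calibration is good to about 2 mm. The wrist camera is an equidistant fisheye: a pixel r from the principal point sees the ray r / f radians off the axis. A picture is of the moment at which its call begins: read the wrist's pose just before it. camera_params takes no time and is no camera call; for the wrist camera it gives the pose at the moment of the call.
- bot.finish_job(): hands the job in; it is judged then, once.
The state is a dict: "clock": time; "joint_positions": joint angles; "joint_velocities": joint speeds; "effort": joint torques, N m; "tcp_pos": TCP position; "tcp_rot": TCP orientation; "contact_force": force on the tool from outside, world axes, zero at the start; "torque": the same for the moment, N m; "grip_width": opening from 0.0 (shut) to 1.0 (fully open); "finger_force": force on a finger pad.
Only numpy, scipy, OpenCV 4.12 (cv2) and the standard library are available. Lean on these libraries where they do the work, as an engineer would, in place of code of your own. Each camera call takes 0.05 s, during which the arm holds its last target. There are 200 camera calls.

## Working session

There is one attempt and no reset: what is moved stays moved. The work goes in short steps, Python scripts to look and compute and a shell command to move; the robot and the scene stay as the last step left them, time stands still between calls to the robot, and variables do not carry over. Pictures are saved under pics/ and viewed, at most 16 in all, crops included, and the job is handed in when it is done.

```bash
mkdir -p pics; ls
python3 - <<'E'
from plant import bot
import cv2,numpy as np
for n in ["scene","side"]:
    p,d=bot.grab_frame(n); cv2.imwrite(f"pics/{n}0.png",p); np.savez(f"pics/{n}0.npz",p=p,d=d)
    c=bot.camera_params(n); print(n,{k:np.round(v,3).tolist() for k,v in c.items()})
o=bot.get_obs(); print(o["clock"],o["tcp_pos"],o["tcp_rot"],o["grip_width"],o["contact_force"])
E
```

```text
pics
scene {'vertical_fov': 43.049, 'cx': 279.592, 'cy': 213.231, 'R': [[0.4, 0.916, -0.019], [0.707, -0.322, -0.629], [-0.583, 0.238, -0.777]], 't': [-231.663, -332.701, 1535.0]}
side {'vertical_fov': 44.257, 'cx': 281.002, 'cy': 206.455, 'R': [[-0.961, -0.277, 0.008], [-0.138, 0.454, -0.88], [0.24, -0.847, -0.475]], 't': [503.486, 117.596, 1046.064]}
0.1 [5.49507872e+02 1.29657750e-01 2.17928402e+02] [ 7.07108303e-01  7.07104796e-01 -4.44085009e-04 -6.76230065e-04] 1.0003909342986443 [ 0.17156872  0.66996607 -0.07283811]
```

View pics/scene0.png

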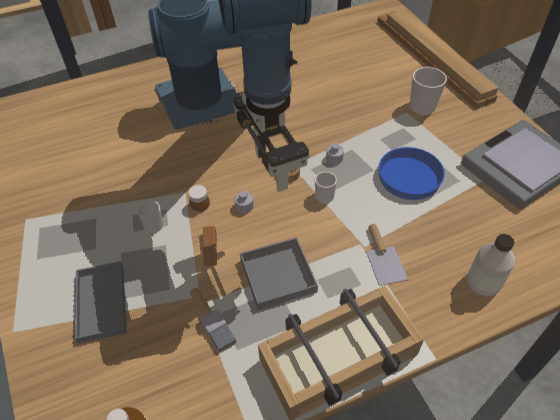

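View pics/side0.png

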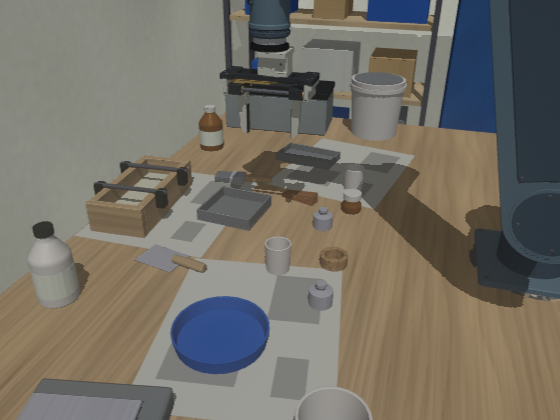

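```bash
cat > h.py <<'E'
import numpy as np,cv2
from plant import bot
def cloud(p,d,c):
    f=p.shape[0]/2/np.tan(np.radians(c["vertical_fov"])/2)
    v,u=np.indices(d.shape)
    X=np.stack([(u-c["cx"])/f*d,(v-c["cy"])/f*d,d],-1)
    W=(X-np.array(c["t"]))@np.array(c["R"])
    W[d<=0]=np.nan
    return W
E
python3 - <<'E'
from h import *
from scipy.optimize import least_squares
seeds=dict(cup_a=(325,180),cup_b=(150,207),w_a=(335,152),w_b=(244,199),jar=(199,190),wedge=(210,240),tub=(411,173),bin=(278,273),tray=(100,300),tape=(293,172))
C={}
for n in ["scene","side"]:
    z=np.load(f"pics/{n}0.npz"); C[n]=(cloud(z["p"],z["d"],bot.camera_params(n)),z["p"])
W=C["scene"][0]
for n in C:
    w=C[n][0].reshape(-1,3); m=np.abs(w[:,2])<10; print(n,"table z",np.nanmedian(w[m,2]),np.nanstd(w[m,2]))
for k,(u,v) in seeds.items():
    q=W[v-2:v+3,u-2:u+3].reshape(-1,3); print(k,np.nanmedian(q,0).round(0))
# ortho map: 1px = 1.5mm, x up, y left
img=np.zeros((560,760,3),np.uint8); best=np.full((560,760),-50.)
for n in C:
    w=C[n][0].reshape(-1,3); p=C[n][1].reshape(-1,3)
    ok=(np.isfinite(w).all(1))&(w[:,2]<80); w=w[ok];p=p[ok]
    r=((950-w[:,0])/1.5).astype(int); c=((570-w[:,1])/1.5).astype(int)
    for a in np.argsort(w[:,2]):
        i,j=r[a],c[a]
        if 0<=i<559 and 0<=j<759 and w[a,2]>=best[i,j]-2: img[i:i+2,j:j+2]=p[a]; best[i:i+2,j:j+2]=w[a,2]
cv2.imwrite("pics/ortho.png",img); np.save("pics/ortho.npy",best)
E
```

```text
scene table z -0.24129585865346878 2.3778770788778063
side table z 1.0347411274624023 1.9436903496223452
cup_a [465. 170.  33.]
cup_b [ 377. -237.   39.]
w_a [388. 237.  31.]
w_b [441. -30.  33.]
jar [ 382. -119.   47.]
wedge [ 510. -139.   19.]
tub [508. 389.   3.]
bin [641. -31.   2.]
tray [ 550. -398.    4.]
tape [400. 119.  22.]
```

View pics/ortho.png

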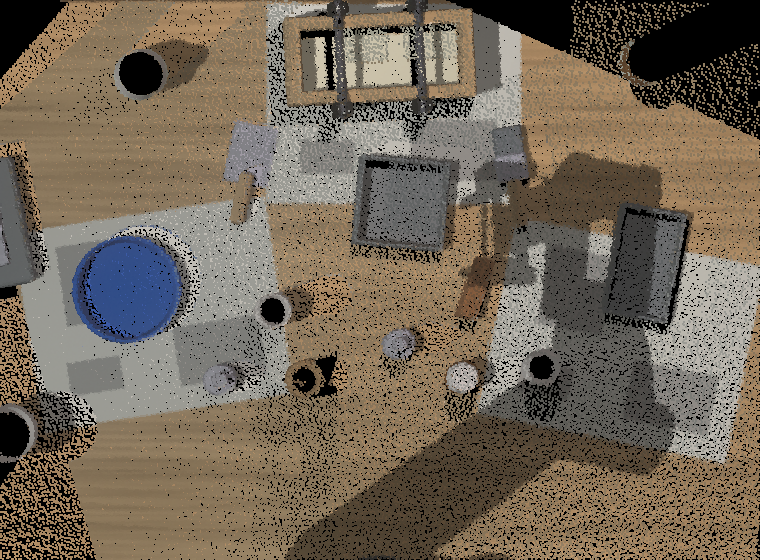

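The ortho view (1.5 mm/px, x up, y left) shows the tub at (127,289), bin (405,202), tray (650,265), cups (273,310) and (541,368), weights (221,378) and (399,344), tape (304,378), jar (464,377) and the wedge near (477,285). A brush handle lies close to the wedge. Next I fit each one precisely.

```bash
cat > fit.py <<'E'
from h import *
from scipy.optimize import least_squares
C={}
for n in ["scene","side"]:
    z=np.load(f"pics/{n}0.npz"); C[n]=(cloud(z["p"],z["d"],bot.camera_params(n)).reshape(-1,3),z["p"].reshape(-1,3))
def sel(n,c,r,z0,z1):
    w,p=C[n]; m=(np.hypot(w[:,0]-c[0],w[:,1]-c[1])<r)&(w[:,2]>z0)&(w[:,2]<z1); return w[m],p[m]
def circ(k,c,R,z0,z1):
    for n in C:
        w,_=sel(n,c,R+22,z0,z1)
        if len(w)<15: print(k,n,"few",len(w)); continue
        f=lambda q:np.hypot(w[:,0]-q[0],w[:,1]-q[1])-q[2]
        s=least_squares(f,[*c,R],loss="soft_l1",f_scale=1.5)
        g=least_squares(lambda q:np.hypot(w[:,0]-q[0],w[:,1]-q[1])-R,c,loss="soft_l1",f_scale=1.5)
        print(k,n,len(w),"free",s.x.round(1),"fixedR",g.x.round(1),"top",np.percentile(w[:,2],98).round(1))
circ("cup_a",(485,160),25.3,35,66); circ("cup_b",(398,-241),25.3,35,66)
circ("w_a",(383,238),22,8,27); circ("w_b",(434,-29),22,8,27)
circ("tub",(516,380),78,20,33); circ("tape",(383,114),28,8,21); circ("jar",(384,-126),24,10,40)
for k,c,r,z0,z1 in (("bin",(647,-38),100,21,33),("tray",(552,-405),110,16,27)):
    for n in C:
        w,_=sel(n,c,r,z0,z1); (cx,cy),s,a=cv2.minAreaRect(w[:,:2].astype(np.float32)); print(k,n,len(w),np.round([cx,cy,*s,a],1))
for n in C:
    w,p=sel(n,(515,-150),75,6,40)
    h=cv2.cvtColor(p[None],cv2.COLOR_BGR2HSV)[0]
    print("wedge",n,len(w)); 
    m=w[:,2]>11; (cx,cy),s,a=cv2.minAreaRect(w[m,:2].astype(np.float32)); print(np.round([cx,cy,*s,a],1), np.percentile(w[:,2],98))
img=cv2.imread("pics/ortho.png")[190:350,410:570]; h=np.load("pics/ortho.npy")[190:350,410:570]
hm=cv2.applyColorMap(np.clip((h+3)*7,0,255).astype(np.uint8),cv2.COLORMAP_JET)
s=cv2.imread("pics/scene0.png")[215:355,150:290]
cv2.imwrite("pics/w.png",np.hstack([cv2.resize(i,(266,266),interpolation=0) if k<2 else cv2.resize(i,(266,266)) for k,i in enumerate((img,hm,s))]))
E
python3 fit.py
```

```text
cup_a scene 321 free [484.7 159.   23.8] fixedR [484.7 158.9] top 61.9
cup_a side 555 free [483.6 162.5  23.9] fixedR [483.5 162.2] top 61.5
cup_b scene 360 free [ 400.2 -243.3   23.8] fixedR [ 400.1 -243.2] top 61.5
cup_b side 295 free [ 398.7 -240.5   24. ] fixedR [ 398.7 -240.9] top 61.4
w_a scene 103 free [381.  239.   20.3] fixedR [379.4 240.3] top 26.9
w_a side 211 free [380.3 241.6  21.5] fixedR [380.4 241. ] top 26.6
w_b scene 97 free [433.8 -29.7  21.1] fixedR [432.8 -29.3] top 26.9
w_b side 140 free [433.7 -27.2  21. ] fixedR [433.9 -28.3] top 26.2
tub scene 466 free [516.5 378.1  77. ] fixedR [516.5 378.1] top 30.2
tub side 1252 free [515.4 382.5  76.9] fixedR [515.4 382.3] top 30.4
tape scene 48 free [382.9 111.1  25.8] fixedR [380.5 110.3] top 20.9
tape side 248 free [381.1 117.1  23.6] fixedR [381.3 113.8] top 20.8
jar scene 178 free [ 383.3 -124.5   21.6] fixedR [ 380.5 -123.9] top 38.6
jar side 223 free [ 383.9 -123.8   21.9] fixedR [ 384.3 -126.3] top 39.1
bin scene 575 [646.7 -33.3 132.5 136.   84.7]
bin side 553 [645.5 -29.6 139.6 135.2  84.3]
tray scene 581 [ 556.3 -397.4   97.6  170.1   79.6]
tray side 316 [ 555.7 -393.6  105.   168.4   78.9]
wedge scene 469
[ 515.6 -143.6   27.3   88.9   70.4] 25.925171160102845
wedge side 310
[ 512.9 -139.4   35.1   83.7   73.6] 25.84962577570177
```

View pics/w.png

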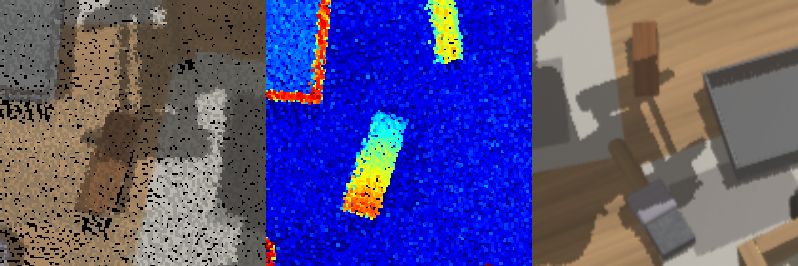

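```bash
python3 -m jog '{"steps": [[-0.5,-2,1,0,1],[-1,-4.5,2.5,0,1],[-1.8,-7.5,4.5,0,1],[-2.5,-10,6.5,0,1],[-2.8,-11,8,0,1],[-2.9,-11.5,9,0,1],[-2.9,-11.6,9.5,0,1],[-2.9,-11.6,9.5,0,1],[-2.9,-11.6,9.5,0,1],[-2.9,-11.6,9.5,0,1]]}' 30
python3 - <<'E'
from h import *
print(bot.get_obs()["tcp_pos"]); c=bot.camera_params("wrist"); p,d=bot.grab_frame("wrist"); cv2.imwrite("pics/wr1.png",p); np.savez("pics/wr1.npz",p=p,d=d,**{k:np.array(v) for k,v in c.items()}); print(c)
E
```

```text
clock: 0.93
tcp_pos: [435.1, -29.1, 124.3]
tcp_rot: [0.707, 0.707, 0.0, 0.001]
contact_force: [-0.6, -0.7, 0.5]
grip_width: 1.0
finger_force: 0.0
[435.13099991 -29.09763338 124.3137794 ]
{'vertical_fov': 65.70646984690485, 'cx': 273.87586831332675, 'cy': 207.8949103627818, 'R': array([[ 9.99997946e-01, -6.99342620e-04,  1.90249718e-03],
       [-1.16457107e-03, -9.66445594e-01,  2.56868755e-01],
       [ 1.65902075e-03, -2.56870443e-01, -9.66444423e-01]]), 't': array([-435.33240866,  -32.67496252,  292.04148108])}
```

View pics/wr1.png

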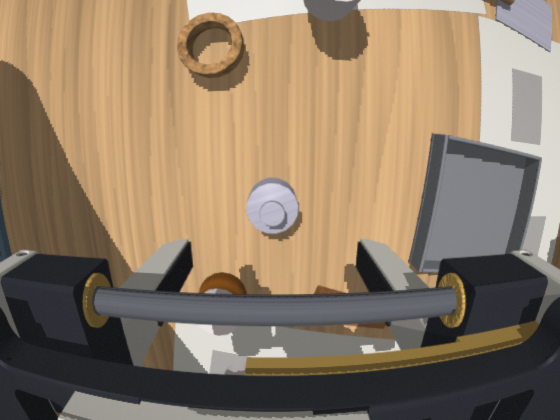

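The wrist view shows the weight's knob at (272,213). Cast onto z=46 it gives about (433.6, −26), within 3 mm of the fit, so I can grasp.

```bash
python3 -m jog '{"steps": [[0.1,-0.15,1.5,0,1],[0.1,-0.15,4,0,1],[0.1,-0.15,6.5,0,1],[0.1,-0.15,9,0,1],[0.1,-0.15,10.5,0,1],[0.1,-0.15,11.5,0,1],[0.1,-0.15,11.9,0,1],[0.1,-0.15,11.9,0,1],[0.1,-0.15,11.9,0,-1],[0.1,-0.15,11.9,0,-1]]}' 30
python3 -m jog '{"steps": [[0,0,0,0,-1],[0,0,0,0,-1],[0,0,0,0,-1],[0,0,0,0,-1],[0,0,0,0,-1],[0,0,-1,0,-1],[0,0,-3,0,-1],[0,0,-5,0,-1],[0,0,-6.5,0,-1],[0,0,-7,0,-1]]}' 30
```

```text
clock: 1.82
tcp_pos: [433.5, -28.2, 5.5]
tcp_rot: [0.707, 0.707, 0.0, 0.001]
contact_force: [-0.1, -0.1, 0.2]
grip_width: 0.903
finger_force: 0.0
clock: 2.65
tcp_pos: [433.3, -28.2, 76.2]
tcp_rot: [0.707, 0.707, 0.001, 0.001]
contact_force: [0.3, -0.6, -3.5]
grip_width: 0.463
finger_force: 30.0
```

```bash
python3 -m jog '{"steps": [[-0.2,1.5,0,0,-1],[-0.7,4.5,0,1,-1],[-1.3,8.5,0,2,-1],[-1.9,12.5,0,3,-1],[-2.4,16,0,4,-1],[-2.8,18.8,0,5,-1],[-3.0,20.4,0,5,-1],[-3.1,21,0,5,-1],[-3.1,21,0,5,-1],[-3.1,21,0,5,-1]]}'
python3 - <<'E'
from h import *
c=bot.camera_params("wrist"); p,d=bot.grab_frame("wrist"); cv2.imwrite("pics/wr2.png",p); print(bot.get_obs()["tcp_pos"])
for n in["scene"]: p,d=bot.grab_frame(n); cv2.imwrite("pics/sc2.png",p[150:330,170:380].repeat(2,0).repeat(2,1))
E
```

```text
clock: 3.48
tcp_pos: [640.7, -58.5, 73.1]
tcp_rot: [0.737, 0.676, -0.001, -0.002]
contact_force: [-0.2, -0.7, -4.0]
grip_width: 0.469
finger_force: 30.0
[640.47974807 -58.4790067   73.46828981]
```

View pics/wr2.png

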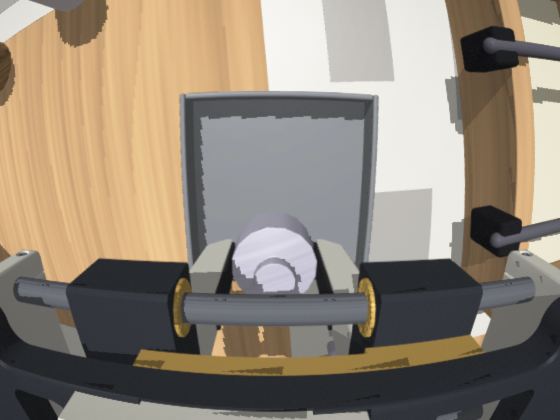

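The bin is centred under the gripper and lined up with it: rims at columns 183 and 376, far rim at row 95. The weight hangs in its near half, so I lower it.

```bash
python3 -m jog '{"steps": [[0,0.2,1,0,-1],[0,0.2,2.5,0,-1],[0,0.2,4,0,-1],[0,0.2,5.2,0,-1],[0,0.2,5.8,0,-1],[0,0.2,6.1,0,-1],[0,0.2,6.3,0,-1],[0,0.2,6.3,0,-1],[0,0.2,6.3,0,-1],[0,0.2,6.3,0,-1]]}'
python3 -m jog '{"steps": [[0,0,0,0,0.25],[0,0,0,0,0.25],[0,0,0,0,0.25],[0,0,0,0,0.25],[0,0,-1,0,0.25],[0,0,-3,0,0.25],[0,0,-6,0,0.25],[0,0,-9,0,0.25],[0,0,-11,0,0.25],[0,0,-12,0,0.25]]}'
```

```text
clock: 4.42
tcp_pos: [642.8, -58.8, 17.1]
tcp_rot: [0.737, 0.676, -0.001, -0.0]
contact_force: [-16.6, 2.3, 33.3]
grip_width: 0.465
finger_force: 30.0
clock: 5.25
tcp_pos: [646.4, -59.6, 135.7]
tcp_rot: [0.737, 0.676, 0.002, 0.002]
contact_force: [0.1, -0.1, -0.8]
grip_width: 0.625
finger_force: 0.0
```

```bash
cat > look.py <<'E'
import sys
from h import *
# look.py name cam u0 v0 u1 v1 scale
n,cam=sys.argv[1:3]; u0,v0,u1,v1,s=map(int,sys.argv[3:])
c=bot.camera_params(cam); p,d=bot.grab_frame(cam); np.savez(f"pics/{n}.npz",p=p,d=d)
cv2.imwrite(f"pics/{n}.png",cv2.resize(p[v0:v1,u0:u1],None,fx=s,fy=s))
E
python3 look.py sd3 side 170 170 330 250 4
python3 - <<'E'
from h import *
z=np.load("pics/sd3.npz"); w=cloud(z["p"],z["d"],bot.camera_params("side")).reshape(-1,3)
m=(np.hypot(w[:,0]-643,w[:,1]+59)<60)&(w[:,2]>34)&(w[:,2]<90); print(m.sum(),w[m].min(0),w[m].max(0),w[m].mean(0))
E
```

```text
148 [619.81476623 -76.03253939  34.03328179] [661.57584442 -33.93075558  52.46360911] [640.7330511  -53.2426897   40.30426556]
```

View pics/sd3.png

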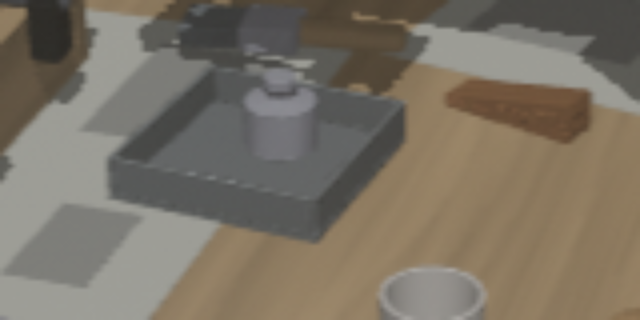

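The weight stands upright in the bin with its top at 52 mm, so it is on the floor. Next is weight_a. I'll use a small helper to work out tool-axis shifts, and a firmer grip.

```bash
cat > go.py <<'E'
import sys
from h import *
from scipy.spatial.transform import Rotation as Ro
o=bot.get_obs(); R=Ro.from_quat(o["tcp_rot"]).as_matrix(); yaw=np.degrees(np.arctan2(R[1,1],R[0,1]))
for a in sys.argv[1:]:
    x,y,z,s=map(float,a.split(",")); print(a,"->",(R.T@(np.array([x,y,z])-o["tcp_pos"])/10).round(2),"spin",round(s+yaw,1))
E
python3 go.py 380.5,240.5,110,0 380.5,240.5,5,0
```

```text
380.5,240.5,110,0 -> [ 27.59 -29.15   2.4 ] spin -5.0
380.5,240.5,5,0 -> [ 27.6  -29.22  12.9 ] spin -5.0
```

```bash
python3 -m jog '{"steps": [[1.5,-1.5,0,0,1],[4.2,-4.4,0,-1,1],[7,-7.4,0,-2,1],[9.8,-10.4,0,-3,1],[12.6,-13.3,0,-4,1],[15.4,-16.3,0,-5,1],[18.2,-19.2,0,-5,1],[21,-22.2,0,-5,1],[23.8,-25.1,1,-5,1],[26,-27.5,2,-5,1]]}'
python3 go.py 380.5,240.5,110,0 380.5,240.5,4.5,0
```

```text
clock: 6.13
tcp_pos: [390.7, 225.3, 110.8]
tcp_rot: [0.707, 0.707, -0.0, -0.0]
contact_force: [0.3, 0.7, -1.1]
grip_width: 1.002
finger_force: 0.0
380.5,240.5,110,0 -> [ 1.52 -1.02  0.08] spin 0.0
380.5,240.5,4.5,0 -> [ 1.52 -1.01 10.63] spin 0.0
```

```bash
python3 -m jog '{"steps": [[0.8,-0.6,0.5,0,1],[1.5,-1.1,2,0,1],[1.5,-1.1,4,0,1],[1.5,-1.1,5.5,0,1],[1.5,-1.1,6,0,1],[1.5,-1.1,6,0,1],[1.5,-1.1,6,0,1],[1.5,-1.1,6,0,1],[1.5,-1.1,6,0,1],[1.5,-1.1,6,0,1]]}'
python3 go.py 380.5,240.5,4.5,0
```

```text
clock: 6.97
tcp_pos: [382.9, 238.9, 52.4]
tcp_rot: [0.707, 0.707, 0.001, 0.0]
contact_force: [0.2, -0.5, -0.3]
grip_width: 1.003
finger_force: 0.0
380.5,240.5,4.5,0 -> [ 0.16 -0.25  4.79] spin -0.0
```

```bash
python3 -m jog '{"steps": [[0.15,-0.2,1.5,0,1],[0.15,-0.2,3,0,1],[0.15,-0.2,4.2,0,1],[0.15,-0.2,4.7,0,1],[0.15,-0.2,4.8,0,1],[0.15,-0.2,4.8,0,1],[0.15,-0.2,4.8,0,1],[0.15,-0.2,4.8,0,-1],[0.15,-0.2,4.8,0,-1],[0.15,-0.2,4.8,0,-1]]}' 50
python3 -m jog '{"steps": [[0,0,0,0,-1],[0,0,0,0,-1],[0,0,0,0,-1],[0,0,0,0,-1],[0,0,0,0,-1],[0,0,0,0,-1],[0,0,-0.5,0,-1],[0,0,-1.5,0,-1],[0,0,-3,0,-1],[0,0,-5,0,-1]]}' 50
python3 go.py 648.5,-5,75,5
```

```text
clock: 7.8
tcp_pos: [380.6, 240.5, 4.1]
tcp_rot: [0.707, 0.707, 0.0, 0.0]
contact_force: [0.2, -0.1, 0.1]
grip_width: 0.834
finger_force: 0.0
clock: 8.63
tcp_pos: [378.6, 239.8, 53.1]
tcp_rot: [0.707, 0.707, -0.002, -0.001]
contact_force: [0.8, 0.6, -3.3]
grip_width: 0.463
finger_force: 50.0
648.5,-5,75,5 -> [-24.47  26.99  -2.26] spin 5.0
```

```bash
python3 -m jog '{"steps": [[-0.3,0.3,-1.5,0,-1],[-1.5,1.7,-3.5,0,-1],[-3.8,4.2,-5.5,1,-1],[-6.3,7,-6,2,-1],[-9,9.9,-6,3,-1],[-11.7,12.9,-6,4,-1],[-14.4,15.9,-6,5,-1],[-17.1,18.9,-6,5,-1],[-19.8,21.8,-6,5,-1],[-22,24.3,-6,5,-1]]}'
python3 go.py 648.5,-5,75,5
```

```text
clock: 9.47
tcp_pos: [624.3, 18.0, 113.2]
tcp_rot: [0.738, 0.675, -0.0, -0.0]
contact_force: [0.3, -0.8, -3.2]
grip_width: 0.463
finger_force: 50.0
648.5,-5,75,5 -> [-2.08  2.61  3.82] spin -0.1
```

```bash
python3 -m jog '{"steps": [[-0.9,1.2,0.5,0,-1],[-1.7,2.1,1.5,0,-1],[-2,2.5,2.8,0,-1],[-2,2.6,4,0,-1],[-2,2.6,5,0,-1],[-2,2.6,5.5,0,-1],[-2,2.6,5.5,0,-1],[-2,2.6,5.5,0,-1],[-2,2.6,5.5,0,-1],[-2,2.6,5.5,0,-1]]}'
python3 go.py 648.5,-5,10.5,5
python3 look.py sd4 side 170 120 330 250 4
```

```text
clock: 10.3
tcp_pos: [647.9, -1.5, 59.7]
tcp_rot: [0.737, 0.676, 0.001, 0.001]
contact_force: [0.6, 0.4, -3.0]
grip_width: 0.464
finger_force: 50.0
648.5,-5,10.5,5 -> [-0.34  0.09  4.92] spin 0.0
```

View pics/sd4.png

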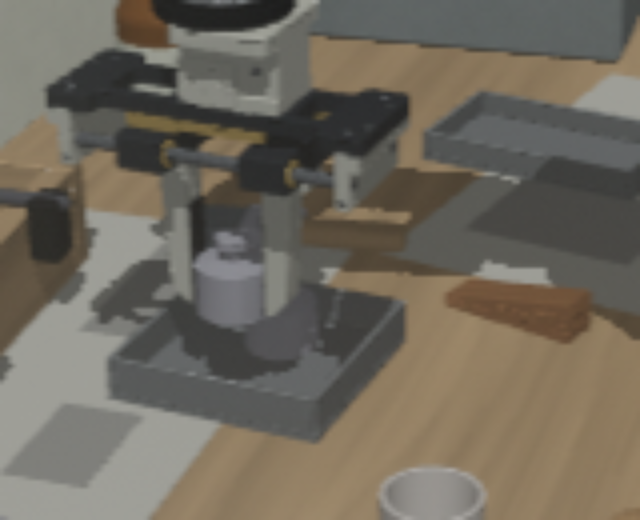

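```bash
python3 -m jog '{"steps": [[-0.2,0.1,1,0,-1],[-0.2,0.1,2,0,-1],[-0.2,0.1,3,0,-1],[-0.2,0.1,3.7,0,-1],[-0.2,0.1,4.2,0,-1],[-0.2,0.1,4.5,0,-1],[-0.2,0.1,4.7,0,-1],[-0.2,0.1,4.7,0,-1],[-0.2,0.1,4.7,0,-1],[-0.2,0.1,4.7,0,-1]]}'
```

```text
clock: 11.18
tcp_pos: [648.6, -4.0, 12.1]
tcp_rot: [0.737, 0.676, 0.0, 0.0]
contact_force: [-0.3, 0.6, -2.8]
grip_width: 0.463
finger_force: 50.0
```

```bash
python3 -m jog '{"steps": [[0,0,0.1,0,-1],[0,0,0.2,0,-1],[0,0,0.3,0,-1],[0,0,0.3,0,-1],[0,0,0.3,0,-1],[0,0,0.3,0,0.2],[0,0,0.3,0,0.2],[0,0,0.3,0,0.2],[0,0,0.3,0,0.2],[0,0,0.3,0,0.2]]}'
python3 -m jog '{"steps": [[0,0,-0.5,0,0.25],[0,0,-1.5,0,0.25],[0,0,-3,0,0.25],[0,0,-5,0,0.25],[0,0,-7.5,0,0.25],[0,0,-9,0,0.25],[0,0,-10,0,0.25],[0,0,-10,0,0.25],[0,0,-10,0,1],[0,0,-10,0,1]]}' 12
python3 go.py 484,160.6,130,0
```

```text
clock: 12.02
tcp_pos: [648.5, -4.0, 9.0]
tcp_rot: [0.737, 0.676, 0.0, 0.0]
contact_force: [-0.1, 0.3, -0.8]
grip_width: 0.599
finger_force: 0.0
clock: 12.85
tcp_pos: [647.4, -3.8, 107.6]
tcp_rot: [0.737, 0.676, -0.001, -0.001]
contact_force: [-1.0, 0.9, 0.3]
grip_width: 0.723
finger_force: 0.0
484,160.6,130,0 -> [ 14.95 -17.72  -2.2 ] spin -5.0
```

```bash
python3 -m jog '{"steps": [[0.8,-1,-1,0,1],[2.7,-3.2,-1.5,-1,1],[5.3,-6.2,-1.5,-2,1],[8,-9.4,-1.5,-3,1],[10.5,-12.4,-1.5,-4,1],[12.8,-15.2,-1.5,-5,1],[14.3,-17,-1.5,-5,1],[14.9,-17.7,-1.5,-5,1],[14.9,-17.7,-1.5,-5,1],[14.9,-17.7,-1.5,-5,1]]}'
python3 go.py 484,160.6,25,0
```

```text
clock: 13.68
tcp_pos: [485.0, 160.0, 123.8]
tcp_rot: [0.707, 0.708, 0.0, 0.0]
contact_force: [0.1, 0.4, -0.2]
grip_width: 1.003
finger_force: 0.0
484,160.6,25,0 -> [ 0.06 -0.1   9.88] spin 0.1
```

```bash
python3 look.py sc5 scene 0 0 560 420 1
```

```text
(no output)
```

View pics/sc5.png

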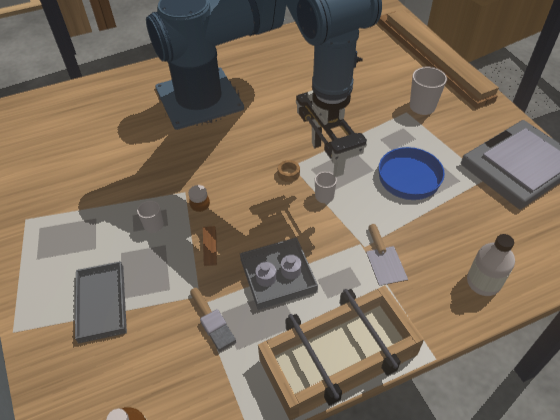

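Both weights stand in the bin at (265,270) and (290,263), and the gripper is over cup_a at (325,188). I'll grasp the cup.

```bash
python3 -m jog '{"steps": [[0,-0.1,1.5,0,1],[0,-0.1,3.5,0,1],[0,-0.1,6,0,1],[0,-0.1,8,0,1],[0,-0.1,9.3,0,1],[0,-0.1,9.7,0,1],[0,-0.1,9.8,0,1],[0,-0.1,9.8,0,1],[0,-0.1,9.8,0,-1],[0,-0.1,9.8,0,-1]]}' 12
python3 -m jog '{"steps": [[0,0,0,0,-1],[0,0,0,0,-1],[0,0,0,0,-1],[0,0,0,0,-1],[0,0,0,0,-1],[0,0,0,0,-1],[0,0,-0.5,0,-1],[0,0,-1.5,0,-1],[0,0,-3,0,-1],[0,0,-5,0,-1]]}' 12
python3 go.py 516,409,100,0
```

```text
clock: 14.57
tcp_pos: [484.9, 159.8, 26.7]
tcp_rot: [0.707, 0.707, 0.001, 0.001]
contact_force: [-0.8, -0.0, 1.0]
grip_width: 0.901
finger_force: 0.0
clock: 15.4
tcp_pos: [482.9, 159.8, 75.9]
tcp_rot: [0.707, 0.707, -0.001, -0.001]
contact_force: [0.4, 0.4, -0.7]
grip_width: 0.544
finger_force: 12.0
516,409,100,0 -> [24.92  3.3  -2.43] spin -0.0
```

```bash
python3 -m jog '{"steps": [[1,0.1,-1.5,0,-1],[3,0.4,-2.5,0,-1],[6,0.8,-2.5,0,-1],[9.5,1.2,-2.5,0,-1],[13,1.7,-2.5,0,-1],[16.5,2.2,-2.5,0,-1],[20,2.7,-2.5,0,-1],[22.8,3,-2.5,0,-1],[24.4,3.2,-2.5,0,-1],[24.9,3.3,-2.5,0,-1]]}'
python3 -m jog '{"steps": [[0,0,0,0,-1],[0,0,0,0,-1],[0,0,1,0,-1],[0,0,2,0,-1],[0,0,3,0,-1],[0,0,3.5,0,-1],[0,0,3.5,0,-1],[0,0,3.5,0,-1],[0,0,3.5,0,-1],[0,0,3.5,0,-1]]}'
python3 go.py 516,409,31,0; python3 look.py wr6 wrist 0 0 560 420 1
```

```text
clock: 16.23
tcp_pos: [516.6, 411.9, 101.3]
tcp_rot: [0.706, 0.708, 0.001, -0.0]
contact_force: [0.2, -0.1, -0.3]
grip_width: 0.544
finger_force: 12.0
clock: 17.07
tcp_pos: [517.2, 409.1, 66.2]
tcp_rot: [0.707, 0.707, 0.0, 0.0]
contact_force: [-0.0, 0.1, 0.5]
grip_width: 0.544
finger_force: 12.0
516,409,31,0 -> [-0.01 -0.13  3.52] spin -0.0
```

View pics/wr6.png

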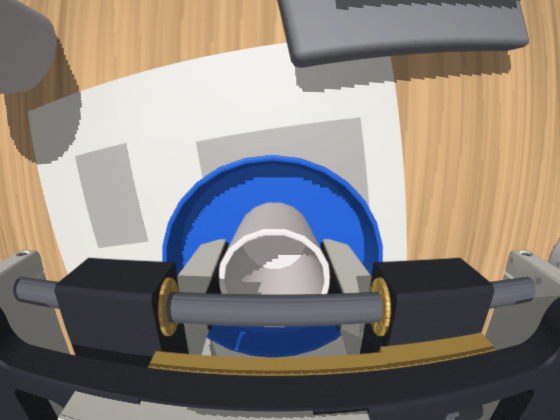

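The tub's rim (columns 163–383, far edge at row 157) works out to y≈460, which matches. The cup hangs in the far half, so I lower and release it.

```bash
python3 -m jog '{"steps": [[0,-0.1,0.8,0,-1],[0,-0.1,1.8,0,-1],[0,-0.1,2.6,0,-1],[0,-0.1,3.1,0,-1],[0,-0.1,3.4,0,-1],[0,-0.1,3.5,0,-1],[0,-0.1,3.5,0,-1],[0,-0.1,3.5,0,-1],[0,-0.1,3.5,0,0.35],[0,-0.1,3.5,0,0.35]]}'
python3 -m jog '{"steps": [[0,0,0,0,0.35],[0,0,0,0,0.35],[0,0,-0.5,0,0.35],[0,0,-1.5,0,0.35],[0,0,-3,0,0.35],[0,0,-5,0,0.35],[0,0,-7.5,0,0.35],[0,0,-9,0,0.4],[0,0,-10,0,0.5],[0,0,-10,0,1]]}'
python3 go.py 399.4,-242,125,0
```

```text
clock: 17.95
tcp_pos: [516.2, 409.0, 31.0]
tcp_rot: [0.707, 0.707, 0.0, 0.0]
contact_force: [0.0, -0.0, -1.1]
grip_width: 0.64
finger_force: 0.0
clock: 18.78
tcp_pos: [517.4, 409.8, 134.4]
tcp_rot: [0.707, 0.707, 0.003, 0.001]
contact_force: [0.7, 0.5, -0.1]
grip_width: 0.776
finger_force: 0.0
399.4,-242,125,0 -> [-65.18 -11.8    0.69] spin -0.0
```

```bash
python3 -m jog '{"steps": [[-1.5,-0.3,0,0,1],[-5,-0.9,0,0,1],[-9,-1.6,0,0,1],[-13,-2.3,0,0,1],[-17,-3,0,0,1],[-21,-3.8,0,0,1],[-25,-4.5,0,0,1],[-29,-5.2,0,0,1],[-33,-6,0,0,1],[-37,-6.7,0,0,1]]}'
python3 -m jog '{"steps": [[-4,-0.7,0,0,1],[-8,-1.5,0,0,1],[-12,-2.2,0,0,1],[-16,-2.9,0,0,1],[-20,-3.6,0,0,1],[-23.5,-4.2,0,0,1],[-26,-4.7,0,0,1],[-27.6,-5,0,0,1],[-28.1,-5,0,0,1],[-28.1,-5,0,0,1]]}'
python3 go.py 399.4,-242,25,0; python3 look.py wr7 wrist 0 0 560 420 1
```

```text
clock: 19.62
tcp_pos: [447.3, 37.4, 129.9]
tcp_rot: [0.707, 0.707, -0.0, -0.001]
contact_force: [0.4, -1.6, 0.3]
grip_width: 1.002
finger_force: 0.0
clock: 20.45
tcp_pos: [398.3, -242.8, 130.0]
tcp_rot: [0.708, 0.706, 0.0, -0.001]
contact_force: [-0.8, -0.5, -0.0]
grip_width: 1.002
finger_force: 0.0
399.4,-242,25,0 -> [ 0.07  0.12 10.5 ] spin -0.1
```

View pics/wr7.png

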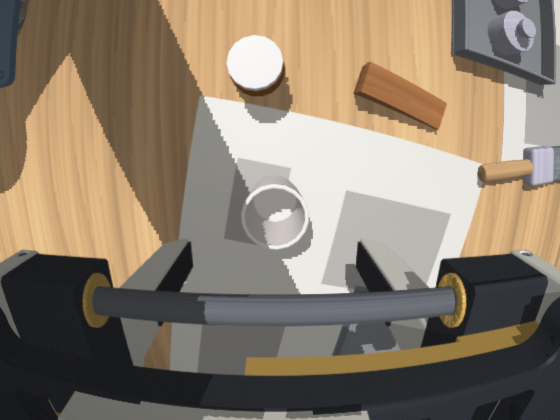

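Cup_b is centred between the fingers at (275,213), and the wedge at (402,96) points about −20° in the image. Grasping the cup.

```bash
python3 -m jog '{"steps": [[0,0.1,1.5,0,1],[0,0.1,3.5,0,1],[0,0.1,6,0,1],[0,0.1,8.5,0,1],[0,0.1,9.8,0,1],[0,0.1,10.2,0,1],[0,0.1,10.4,0,1],[0,0.1,10.4,0,1],[0,0.1,10.4,0,-1],[0,0.1,10.4,0,-1]]}' 12
python3 -m jog '{"steps": [[0,0,0,0,-1],[0,0,0,0,-1],[0,0,0,0,-1],[0,0,0,0,-1],[0,0,0,0,-1],[0,0,0,0,-1],[0,0,-0.5,0,-1],[0,0,-1.5,0,-1],[0,0,-3.5,0,-1],[0,0,-6,0,-1]]}' 12
python3 go.py 516,351,130,0
```

```text
clock: 21.33
tcp_pos: [400.6, -242.4, 27.7]
tcp_rot: [0.707, 0.707, 0.0, 0.001]
contact_force: [-0.1, -0.1, 0.8]
grip_width: 0.905
finger_force: 0.0
clock: 22.17
tcp_pos: [398.8, -241.1, 86.3]
tcp_rot: [0.707, 0.707, 0.0, -0.002]
contact_force: [0.6, -0.8, -0.6]
grip_width: 0.56
finger_force: 12.0
516,351,130,0 -> [59.22 11.7  -4.24] spin -0.0
```

```bash
python3 -m jog '{"steps": [[1,0.2,-2,0,-1],[4,0.8,-4,0,-1],[8,1.6,-4.5,0,-1],[12,2.4,-4.5,0,-1],[16,3.2,-4.5,0,-1],[20,4,-4.5,0,-1],[24,4.7,-4.5,0,-1],[28,5.5,-4.5,0,-1],[32,6.3,-4.5,0,-1],[36,7.1,-4.5,0,-1]]}'
python3 -m jog '{"steps": [[4,0.8,0,0,-1],[8,1.6,0,0,-1],[12,2.4,0,0,-1],[16,3.2,0,0,-1],[19.5,3.9,0,0,-1],[22,4.4,0,0,-1],[23,4.5,0,0,-1],[23.2,4.6,0,0,-1],[23.2,4.6,0,0,-1],[23.2,4.6,0,0,-1]]}'
python3 go.py 516,350,65,0; python3 look.py sd8 side 130 200 350 400 3
```

```text
clock: 23.0
tcp_pos: [470.7, 120.1, 132.1]
tcp_rot: [0.707, 0.707, 0.0, 0.0]
contact_force: [0.6, -0.7, -1.6]
grip_width: 0.561
finger_force: 12.0
clock: 23.83
tcp_pos: [516.6, 348.5, 131.5]
tcp_rot: [0.707, 0.707, -0.001, 0.0]
contact_force: [-0.8, -0.1, 0.1]
grip_width: 0.553
finger_force: 12.0
516,350,65,0 -> [ 0.15 -0.05  6.65] spin -0.0
```

View pics/sd8.png

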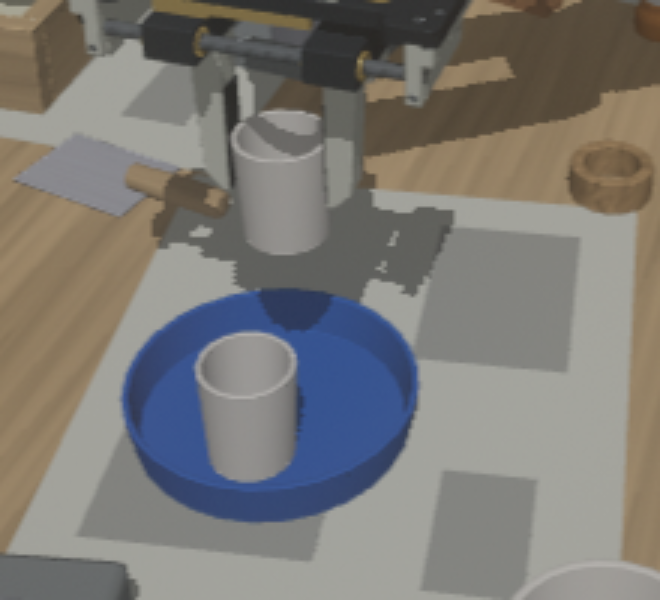

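Cup_a stands on the tub floor at (248,420), and cup_b hangs straight at (282,185). I lower it in two stages.

```bash
python3 -m jog '{"steps": [[0,0,1,0,-1],[0,0,3,0,-1],[0,0,5,0,-1],[0,0,7,0,-1],[0,0,8,0,-1],[0,0,8.5,0,-1],[0,0,8.5,0,-1],[0,0,8.5,0,-1],[0,0,8.5,0,-1],[0,0,8.5,0,-1]]}'
python3 -m jog '{"steps": [[0,0,0.3,0,-1],[0,0,0.6,0,-1],[0,0,0.9,0,-1],[0,0,1.2,0,-1],[0,0,1.4,0,-1],[0,0,1.4,0,-1],[0,0,1.4,0,-1],[0,0,1.4,0,-1],[0,0,1.4,0,-1],[0,0,1.4,0,-1]]}'
```

```text
clock: 24.72
tcp_pos: [517.7, 350.3, 47.9]
tcp_rot: [0.707, 0.707, 0.001, 0.0]
contact_force: [0.1, -0.9, -0.4]
grip_width: 0.56
finger_force: 12.0
clock: 25.55
tcp_pos: [517.0, 349.9, 32.8]
tcp_rot: [0.707, 0.707, 0.0, 0.0]
contact_force: [-0.5, -0.3, -1.3]
grip_width: 0.558
finger_force: 12.0
```

```bash
python3 -m jog '{"steps": [[0,0,0.1,0,-1],[0,0,0.2,0,-1],[0,0,0.2,0,-1],[0,0,0.2,0,-1],[0,0,0.2,0,0.35],[0,0,0.2,0,0.35],[0,0,0.2,0,0.35],[0,0,0.2,0,0.35],[0,0,0.2,0,0.35],[0,0,0.2,0,0.35]]}'
python3 -m jog '{"steps": [[0,0,-0.5,0,0.35],[0,0,-1.5,0,0.35],[0,0,-3,0,0.35],[0,0,-5,0,0.35],[0,0,-7.5,0,0.35],[0,0,-10,0,0.35],[0,0,-11,0,0.4],[0,0,-11,0,0.5],[0,0,-11,0,1],[0,0,-11,0,1]]}'
python3 go.py 515.5,-142.5,130,-70
python3 - <<'E'
import numpy as np,cv2
exec(open("fit.py").read().split("circ(\"cup_a\"")[0])
for n in C:
    w,_=sel(n,(515,-142),62,5,35); (cx,cy),s,a=cv2.minAreaRect(w[:,:2].astype(np.float32)); print(n,np.round([cx,cy,*s,a],1))
E
```

```text
clock: 26.38
tcp_pos: [516.8, 349.9, 30.6]
tcp_rot: [0.707, 0.707, -0.0, -0.0]
contact_force: [-0.3, -0.7, 0.7]
grip_width: 0.673
finger_force: 0.0
clock: 27.22
tcp_pos: [515.9, 349.5, 139.2]
tcp_rot: [0.707, 0.707, -0.001, -0.0]
contact_force: [0.3, 0.1, 0.3]
grip_width: 0.847
finger_force: 0.0
515.5,-142.5,130,-70 -> [-4.92e+01 -4.00e-02  9.70e-01] spin -70.0
scene [ 512.7 -159.6   60.5   93.1   71.6]
side [ 517.5 -140.9   35.1   93.5   73.5]
```

```bash
python3 -m jog '{"steps": [[-1.5,0,0,-4,1],[-5,0,0,-11,1],[-9,0,0,-18,1],[-13,0,0,-25,1],[-17,0,0,-32,1],[-21,0,0,-39,1],[-25,0,0,-46,1],[-29,0,0,-53,1],[-33,0,0,-60,1],[-36,0,0,-65,1]]}' 15
python3 go.py 516.5,-142,120,-71
```

```text
clock: 28.05
tcp_pos: [515.6, -3.1, 138.9]
tcp_rot: [0.231, 0.973, -0.0, -0.002]
contact_force: [0.0, 0.3, 0.2]
grip_width: 0.999
finger_force: 0.0
516.5,-142,120,-71 -> [ -6.33 -12.37   1.88] spin -7.7
```

```bash
python3 -m jog '{"steps": [[-1.8,-3.4,0.5,-3,1],[-3.6,-7,1,-6,1],[-5,-9.7,1.5,-6,1],[-5.9,-11.5,1.9,-6,1],[-6.2,-12.2,1.9,-6,1],[-6.3,-12.4,1.9,-6,1],[-6.3,-12.4,1.9,-6,1],[-6.3,-12.4,1.9,-6,1],[-6.3,-12.4,1.9,-6,1],[-6.3,-12.4,1.9,-6,1]]}'
python3 go.py 516.5,-142,4,-71; python3 look.py wr9 wrist 0 0 560 420 1
```

```text
clock: 28.88
tcp_pos: [517.1, -139.3, 121.9]
tcp_rot: [0.181, 0.983, 0.0, 0.0]
contact_force: [-0.1, -0.1, -0.3]
grip_width: 1.001
finger_force: 0.0
516.5,-142,4,-71 -> [-0.04 -0.27 11.79] spin -1.9
```

View pics/wr9.png

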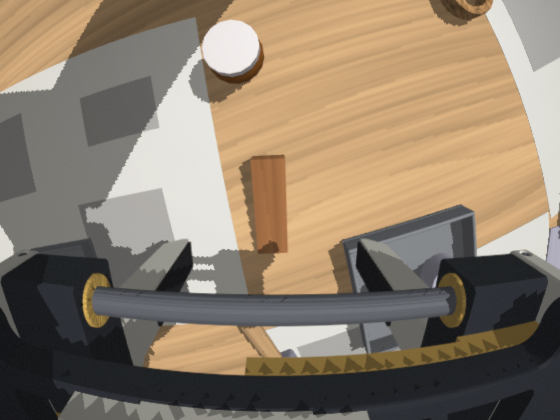

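The wedge lies between the open fingers, centred near (270,204) and nearly parallel to them. The bin corner at (345,240) is close, so I open only part way before going down.

```bash
python3 -m jog '{"steps": [[0,-0.2,0,-1.5,0.3],[0,-0.2,1,-1.5,0.3],[0,-0.2,3,-1.5,0.3],[0,-0.2,5,-1.5,0.3],[0,-0.2,7.5,-1.5,0.3],[0,-0.2,9.5,-1.5,0.3],[0,-0.2,10.8,-1.5,0.3],[0,-0.2,11.4,-1.5,0.3],[0,-0.2,11.7,-1.5,0.3],[0,-0.2,11.7,-1.5,0.3]]}' 15
python3 -m jog '{"steps": [[0,0,0,0,-1],[0,0,0,0,-1],[0,0,0,0,-1],[0,0,0,0,-1],[0,0,0,0,-1],[0,0,0,0,-1],[0,0,0,0,-1],[0,0,0,0,-1],[0,0,0,0,-1],[0,0,0,0,-1]]}' 15
```

```text
clock: 29.77
tcp_pos: [516.0, -142.2, 4.2]
tcp_rot: [0.169, 0.986, 0.0, -0.0]
contact_force: [0.6, 0.4, 0.4]
grip_width: 0.648
finger_force: 0.0
clock: 30.6
tcp_pos: [516.4, -142.7, 5.0]
tcp_rot: [0.169, 0.986, -0.0, 0.0]
contact_force: [-0.6, -0.1, 5.9]
grip_width: 0.301
finger_force: 15.0
```

```bash
python3 -m jog '{"steps": [[0,0,-0.5,0,-1],[0,0,-1.5,0,-1],[0,0,-3.5,0,-1],[0,0,-6,0,-1],[0,0,-8.5,0,-1],[0,0,-10,0,-1],[0,0,-10,0,-1],[0,0,-10,0,-1],[0,0,-10,0,-1],[0,0,-10,0,-1]]}' 15
python3 go.py 555.5,-396,100,-79.5
```

```text
clock: 31.43
tcp_pos: [515.2, -142.1, 103.3]
tcp_rot: [0.169, 0.986, 0.0, -0.001]
contact_force: [0.6, -0.8, -0.6]
grip_width: 0.3
finger_force: 15.0
555.5,-396,100,-79.5 -> [-12.28 -22.59   0.28] spin -9.0
```

```bash
python3 -m jog '{"steps": [[-0.6,-1,0,-1,-1],[-2.1,-3.8,0,-3,-1],[-4,-7.3,0,-5,-1],[-5.9,-10.8,0,-7,-1],[-7.8,-14.3,0,-9,-1],[-9.6,-17.6,0,-9,-1],[-11.1,-20.4,0,-9,-1],[-12,-22.1,0,-9,-1],[-12.3,-22.6,0,-9,-1],[-12.3,-22.6,0,-9,-1]]}'
python3 go.py 555.5,-396,60,-79.5; python3 look.py wr10 wrist 0 0 560 420 1
```

```text
clock: 32.27
tcp_pos: [555.9, -397.5, 102.6]
tcp_rot: [0.092, 0.996, 0.001, -0.001]
contact_force: [-0.2, 0.6, -0.6]
grip_width: 0.299
finger_force: 15.0
555.5,-396,60,-79.5 -> [0.06 0.14 4.26] spin -0.1
```

View pics/wr10.png

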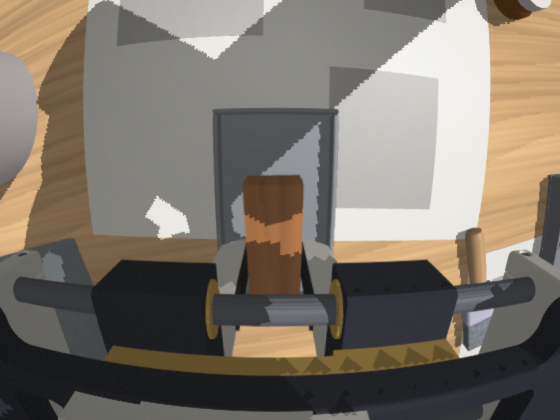

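Tray rims at columns 214 and 337 put its centre at 275, and the wedge is at 273 and parallel. The near end rim comes out 82 mm from the TCP, as it should. Lowering in two stages.

```bash
python3 -m jog '{"steps": [[0,0.1,1,0,-1],[0,0.1,2.5,0,-1],[0,0.1,4.5,0,-1],[0,0.1,6.5,0,-1],[0,0.1,7.8,0,-1],[0,0.1,8.5,0,-1],[0,0.1,8.7,0,-1],[0,0.1,8.7,0,-1],[0,0.1,8.7,0,-1],[0,0.1,8.7,0,-1]]}'
python3 go.py 555.5,-396,9.5,-79.5
```

```text
clock: 33.15
tcp_pos: [557.7, -396.2, 19.0]
tcp_rot: [0.091, 0.996, -0.001, 0.001]
contact_force: [-0.1, -0.2, 0.0]
grip_width: 0.295
finger_force: 15.0
555.5,-396,9.5,-79.5 -> [ 0.22 -0.01  0.95] spin 0.0
```

```bash
python3 -m jog '{"steps": [[0,0,0.3,0,-1],[0,0,0.6,0,-1],[0,0,0.8,0,-1],[0,0,0.9,0,-1],[0,0,0.9,0,-1],[0,0,0.9,0,-1],[0,0,0.9,0,-1],[0,0,0.9,0,-1],[0,0,0.9,0,-1],[0,0,0.9,0,-1]]}'
python3 -m jog '{"steps": [[0,0,0,0,-0.1],[0,0,0,0,-0.1],[0,0,0,0,-0.1],[0,0,0,0,-0.1],[0,0,0,0,-0.1],[0,0,-0.5,0,-0.1],[0,0,-2,0,-0.1],[0,0,-4.5,0,-0.1],[0,0,-8,0,-0.1],[0,0,-12,0,-0.1]]}'
python3 -m jog '{"steps": [[0,0,-2,0,-0.1],[-3,2,-4,0,0],[-6,6,-6,0,0],[-9,10,-6,0,0],[-9,14,-6,0,0],[-9,17,-6,0,0],[-9,18,-6,0,0],[-9,18,-6,0,0],[-9,18,-6,0,0],[-9,18,-6,0,0]]}'
python3 look.py sc11 scene 0 0 560 420 1; python3 look.py sd11 side 0 0 560 420 1
python3 - <<'E'
from h import *
for n in("scene","side"):
    z=np.load(f"pics/{dict(scene='sc11',side='sd11')[n]}.npz"); w=cloud(z["p"],z["d"],bot.camera_params(n)).reshape(-1,3)
    for k,c,z0 in(("wedge",(556,-396),9),):
        m=(abs(w[:,0]-c[0])<60)&(abs(w[:,1]-c[1])<32)&(w[:,2]>z0)&(w[:,2]<60); q=w[m]
        A=np.c_[q[:,:2]-c,np.ones(len(q))]; print(n,k,len(q),q.mean(0).round(1),q[:,2].min().round(1),np.percentile(q[:,2],99).round(1),cv2.minAreaRect(q[:,:2].astype(np.float32)))
    for k,c,z0,R in(("tub",(516,380),35,62),("bin",(646,-32),36,50)):
        m=(np.hypot(w[:,0]-c[0],w[:,1]-c[1])<R)&(w[:,2]>z0)&(w[:,2]<80); q=w[m].astype(np.float32)
        _,l,cc=cv2.kmeans(q[:,:2].copy(),2,None,(3,50,.1),3,0)
        print(n,k,cc.round(1).tolist(),[np.percentile(q[l[:,0]==i,2],98).round(1) for i in(0,1)])
E
```

```text
clock: 33.98
tcp_pos: [556.8, -395.7, 9.1]
tcp_rot: [0.091, 0.996, -0.0, -0.0]
contact_force: [-1.3, 1.2, 5.7]
grip_width: 0.299
finger_force: 15.0
clock: 34.82
tcp_pos: [555.9, -394.6, 128.1]
tcp_rot: [0.091, 0.996, 0.001, -0.002]
contact_force: [0.4, 0.6, 0.3]
grip_width: 0.45
finger_force: 0.0
clock: 35.65
tcp_pos: [677.8, -236.3, 188.8]
tcp_rot: [0.092, 0.996, -0.0, -0.0]
contact_force: [-0.1, -0.1, 0.5]
grip_width: 0.5
finger_force: 0.0
scene wedge 638 [ 558.8 -396.    19.6] 9.1 30.5 ((556.0595703125, -392.499267578125), (43.30693054199219, 101.39424896240234), 85.54908752441406)
scene tub [[516.7999877929688, 408.5], [516.4000244140625, 348.1000061035156]] [np.float32(65.5), np.float32(65.3)]
scene bin [[645.0999755859375, -60.70000076293945], [650.5, -4.900000095367432]] [np.float32(52.3), np.float32(53.3)]
side wedge 234 [ 548.1 -388.    18.7] 9.1 30.2 ((548.7506103515625, -395.09332275390625), (109.25486755371094, 55.139488220214844), 6.072973728179932)
side tub [[515.7000122070312, 411.8999938964844], [514.9000244140625, 348.6000061035156]] [np.float32(66.0), np.float32(65.9)]
side bin [[640.9000244140625, -54.599998474121094], [647.4000244140625, 1.7999999523162842]] [np.float32(52.5), np.float32(52.5)]
```

View pics/sc11.png

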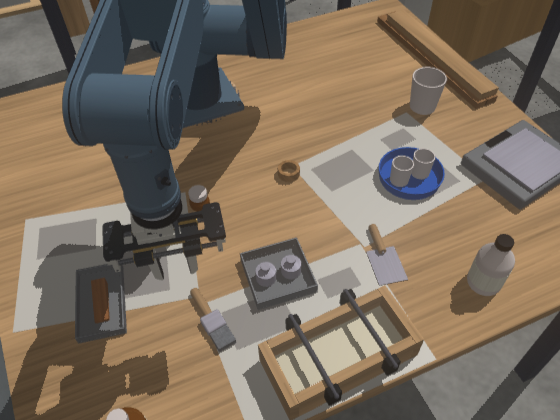

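View pics/sd11.png

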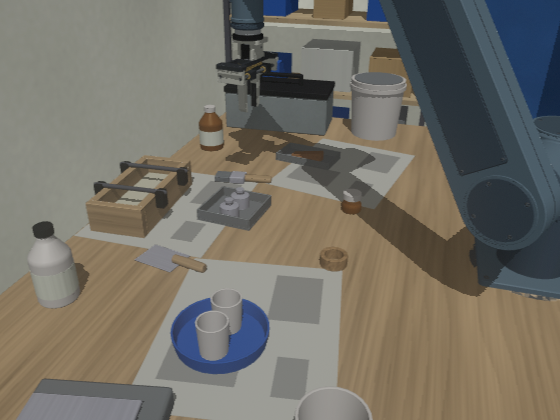

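The cups in the tub (402,170 and 424,162), the weights in the bin (265,270 and 290,263) and the wedge in the tray (100,298) all stand or lie properly. Their top heights match the container floors, and the tape and jar are where they were. The arm is clear, so I'm handing in.

```bash
python3 -c "
from plant import bot
print(bot.finish_job())"
```

```text
the job is handed in; nothing more can be done
None
```

I handed the job in at about 36 s: the last pictures show both cups upright in the tub, both weights upright in the bin, the wedge flat in the tray, and the tape and jar in place; no verdict was returned.

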